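# Load the carousel's marked pocket, turn it to the pointer and hold it there

## Robot

A 6-joint arm with a two-finger parallel gripper is mounted at the origin on a cart in front of the work surface, level with it; the furniture and walls round the work are solid. World frame = base frame: x ahead of the robot, y to its left, z up, the work surface at z = 0. Lengths are in m, angles in degrees, forces in N, time in s.
With the tool pointing down it reaches from about 0.375 to 0.9 m from the base axis. Payload 3.1 kg.
Tool frame: the origin (TCP) lies on the centre line of the jaws, within the pads' length; the fingertips stand 17 mm ahead of it and the grasp point (between the pads) lies 2 mm behind it; z points along the fingers, y is the line along which they close (so a half turn about z gives the same grasp; the last joint's range is limited). The gripper opens to 87 mm and grips with 3 to 60 N. Pads are 19 mm wide; open, the fingers measure 117 mm over their backs; the gripper's body (75 mm by 190 mm) begins 51 mm behind the grasp point.
Start: joints at [-78.925, 30.224, 82.088, -0, 67.689, -10.227], TCP at [0.227, -0.582, 0.24] pointing down, gripper open.
Joint ranges: [-176.69, 176.69], [-43.24, 126.21], [12.49, 139.97], [-82, 262], [0, 151.66], [-163.58, 163.58]. Speed limits (degrees/s): [159.86, 159.86, 180, 180, 180, 180].

## Interface

Orientations are given as a 3x3 rotation matrix whose columns are the frame's x, y, z axes.
In Python, from rig import bot, imaging, finder gives the robot as it stands. The module is installed in compiled form; this text tells all that it offers.
- The arm moves only by the tool play_rows, never from a script. Its argument "motion" is a list that holds one entry, the list of rows, each a list of 6 numbers: the shift along the tool's x, y, z in fractions of the full range, 1 being 0.75 m, then the turn, a rotation vector about the tool's x, y, z in fractions of the full range, 1 being 60 degrees. In form: [[[dx, dy, dz, wx, wy, wz], ...]]. A call has 1 to 8 rows; each row is the pose to reach, as a shift and turn from the pose commanded when the call began, along the tool's axes at that moment; what a row does not reach only later rows make up. A row lasts 1/12 s, in which the tool goes at most 41.7 mm and 7.16 degrees, less where a joint would pass 70% of its speed; a pose out of reach is approached as far as the arm can. A shift or turn number past 1, either way, is cut back to 1. A call with a gripper value outside its range is refused whole. "fingers" is the finger opening in m, from 0 to 0.087, set as the call begins (left out, the last holds). The fingers move at their own pace and stop on an object; the grip force is fixed at half the most. Time passes only in rows, so rows that repeat a pose let the fingers close. It gives the time, the measured TCP pose, the force, the opening and the grip force at its end, in the units of the state.
- bot.read_state(): the state, without advancing time (a new reading comes with each control period).
- imaging.capture(name): name is "scene" or "top"; returns a dict with "frame" (384x512x3 uint8, red, green, blue), "camera_matrix" (3x3 intrinsics, pixels), "k1" (the pictures are not rectified: a ray, as slopes to the right and down, at radius r is drawn at 1 + k1 r^2 times it, then the intrinsics apply), "R" (3x3) and "t" (3): a world point X has camera coordinates R X + t. Camera axes: x right, y down, z forward; pixel columns grow to the right and rows downward; lengths in m; the calibration is good to about 2 mm. A picture is of the moment at which its call begins. There is no depth.
- bot.hand_in(): hands the job in; it is judged then, once.
Trained networks look in the newest picture that a camera, given by its name, has taken for a name from the list of things; names that differ only in an ending like _2 or _b are one class to them, and where a whole thing is asked for, a point or a joint stands for the part that bears it (a point fixed in the world has none). Each returns a list of dicts, best first, with "confidence" (0 to 1); they miss things now and then, are a little off and sometimes report something else, mostly with a low value. They report only what shows in the picture. A call takes as long as a camera call. They do not tell look-alikes from the thing itself.
- finder.recognise(camera, name): "at" ([x, y, z] in m, in world coordinates, good to about 4 mm: the middle of the surface that is visible of it).
- finder.outline_of(camera, name): "pixels" (384x512 bool, what is visible of it).
The state is a dict: "time_s": time; "joint_positions": joint angles; "qvel": joint speeds; "tau": joint torques, N m; "position": TCP position; "tcp_rot": TCP orientation; "force": force on the tool from outside, world axes, zero at the start; "moment": the same for the moment, N m; "opening": opening from 0.0 (shut) to 1.0 (fully open); "grasp_force": force on a finger pad.
Only numpy, scipy, OpenCV 4.12 (cv2) and the standard library are available. Lean on these libraries where they do the work, as an engineer would, in place of code of your own. Each camera call takes 0.05 s, during which the arm holds its last target. There are 200 camera calls.

## Task

Set the loose bushing upright, on the floor of the parts carousel's marked pocket (the one with the tall handle post beside it), and let go of it. Then turn the carousel against its return spring, without ever letting it snap back, until the post and its pocket stand squarely in line with the fixed pointer at the front of the foot, and finish while holding it still there, hand on the carousel: it springs back if released. Leave the other things on the table where they are.

Things in the scene. Friction and masses are not known exactly. Their poses are not given: they have to be found in the camera images.
- foot: fixed dark steel foot of the carousel, a disc 270 mm across and 10 mm thick with a tongue at its front that carries a pointed steel peg, the pointer. Origin: on the carousel's turning axis, at table height. Its -x axis points to the pointer, 160 mm out; z up. It does not move.
- pointer (a point): tip of the fixed pointer peg (16 mm thick, tapering), 62 mm above the table, 160 mm from the turning axis
- carousel: the carousel on its foot: a fixed grey bearing (origin on the turning axis, 10 mm above the table) that carries the turning platter, an aluminium disc 252 mm across, 28 to 36 mm above the table, with a low hub and four equal shallow steel cups. The bearing does not turn; -x of this frame is where the marked pocket stands while the platter is parked.
- platter (a joint): angle of the platter, rad: 0 parked against its stop (as at the start), grows counter-clockwise seen from above, up to 2.2. A spring pulls it back to 0 with 0.15 N m of torque when parked, rising by 0.15 N m per rad (about 1.3 to 3.5 N at the post); let go, it flies back. Bringing the post to the pointer takes 0.6 to 1.5 rad.
- pocket (a point): centre of the inner floor of the marked pocket, 39 mm above the table and 72 mm from the turning axis, between the axis and the post. The pocket is a round cup, 46 mm inside diameter, 3 mm wall, inside 9 mm deep (rim 48 mm above the table). The other three cups are like it but have no post; one holds a nut.
- post (a point): centre of the top of the upright round handle post beside the marked pocket, 124 mm above the table, 113 mm from the turning axis, on the pocket's radius. 14 mm thick, with a black sleeve 17 mm thick from 64 to 110 mm above the table. It turns with the platter, and may be gripped from any side from above.
- bushing: the loose grey turned bushing standing on the table, 30 mm in diameter and 30 mm tall with a narrower neck at the top (its lower 18 mm is straight, 30 mm thick), 60 g. Origin: centre of its underside; z up through the neck. It changes places with the steel block and the nut from start to start.
- steel_block: bystander: ground steel block 30x50x25 mm, origin centre of underside
- hex_nut: bystander: loose hexagon nut on the table, 22x24x12 mm, origin centre of underside
Mind the look-alikes: they are no part of the job. There is more than one size of the bushing; the one meant has the size given above.

How it is judged (in metres and radians):
On the way:
1. the bushing stands upright in the marked pocket, on its floor, released (horizontal distance between bushing and pocket below 0.012 m and z of bushing in the frame of pocket between -0.004 and 0.005 m and angle between bushing's own z axis and vertical below 0.15 rad and contact force between the fingers and bushing below 0.1 N), for 0.2 s.
At the end, for the whole second after the job is handed in: the bushing stands upright (within 0.15 rad) on the floor of the marked pocket, untouched by the fingers; the post is in line with the pointer within 10 mm to either side; the platter is still, and the fingers hold it (at least 0.7 N) against its spring (all of step 1 and y of post in the frame of foot between -0.01 and 0.01 m and x of post in the frame of foot below -0.09 m and velocity of joint platter between -0.05 and 0.05 rad/s and contact force between the fingers and carousel above 0.7 N); the arm keeps its last pose, push and grip.
It fails at once if the carousel snaps back (faster than 1.5 rad/s) (velocity of joint platter below -1.5 rad/s).
It fails at once if the steel block is displaced by more than 20 mm (distance of steel_block from where it was at the start of the episode above 0.02 m).
It fails at once if the hexagon nut on the table is displaced by more than 20 mm (distance of hex_nut from where it was at the start of the episode above 0.02 m).
It also fails if it takes over 43 s, if anything falls off the work surface, if the arm or the gripper's body presses on something with over 40 N, if the wrist force passes 120 N, or if a joint passes its speed limit or range.

## Working session

There is one attempt and no reset: what is moved stays moved. The work goes in short steps, Python scripts to look and compute and a tool call to move; the robot and the scene stay as the last step left them, time stands still between calls to the robot, and variables do not carry over. Pictures are saved under pics/ and viewed, at most 10 in all, crops included, and the job is handed in when it is done.

Besides the shell and the picture viewer there is one more tool, called after "Emit:" as a command line: name --argument value ..., lists and objects as JSON in quotes. play_rows: Moves the arm, as the interface text tells. Its arguments: {"type":"object","properties":{"motion":{"type":"array"},"fingers":{"type":"number"}},"required":["motion"]}

```bash
mkdir -p pics; cat > h.py <<'E'
import numpy as np, cv2
from rig import bot, imaging, finder
def shot(cam,fn=None):
    c=imaging.capture(cam)
    if fn: cv2.imwrite('pics/'+fn,cv2.cvtColor(c['frame'],cv2.COLOR_RGB2BGR))
    return c
def D(c): return np.array([c['k1'],0,0,0,0],float)
def proj(c,X):
    return cv2.projectPoints(np.array(X,float).reshape(-1,3),cv2.Rodrigues(np.array(c['R'],float))[0],np.array(c['t'],float),np.array(c['camera_matrix'],float),D(c))[0].reshape(-1,2)
def onz(c,uv,z):
    n=cv2.undistortPoints(np.array(uv,float).reshape(-1,1,2),np.array(c['camera_matrix'],float),D(c)).reshape(-1,2)
    R=np.array(c['R']);o=-R.T@np.array(c['t']);d=np.c_[n,np.ones(len(n))]@R
    return o+d*((z-o[2])/d[:,2])[:,None]
def tool(dw):
    return np.array(bot.read_state()['tcp_rot']).T@np.array(dw)
E
python3 - <<'E'
from h import *
for cam in('scene','top'):
    c=shot(cam,cam+'0.png')
    print(cam,c['camera_matrix'],c['k1'],'campos',-np.array(c['R']).T@np.array(c['t']))
    for n in('foot','pointer','carousel','post','pocket','bushing','steel_block','hex_nut'):
        try:r=finder.recognise(cam,n)
        except Exception as e: print(n,e);continue
        print(n,[(np.round(q['at'],3).tolist(),round(q['confidence'],2),proj(c,q['at']).round().tolist()[0]) for q in r[:5]])
print(bot.read_state())
E
```

```text
scene [[388.83809191   0.         259.61525005]
 [  0.         388.83809191 187.71836489]
 [  0.           0.           1.        ]] -0.005881014458182605 campos [-0.04108916 -0.4567752   0.65774677]
foot [([0.516, -0.1, 0.01], 0.91, [222.0, 209.0])]
pointer [([0.522, -0.1, 0.014], 0.85, [224.0, 206.0]), ([0.547, -0.33, 0.023], 0.64, [319.0, 229.0])]
carousel [([0.609, -0.066, 0.035], 0.71, [229.0, 174.0])]
post [([0.608, -0.068, 0.036], 0.62, [229.0, 174.0])]
pocket [([0.606, -0.067, 0.037], 0.6, [228.0, 174.0])]
bushing [([0.626, -0.302, 0.028], 0.8, [320.0, 202.0]), ([0.482, -0.342, 0.027], 0.65, [315.0, 250.0]), ([0.546, -0.333, 0.02], 0.49, [320.0, 231.0])]
steel_block [([0.481, -0.428, 0.026], 0.64, [355.0, 266.0])]
hex_nut []
top [[348.41973574   0.         249.06509618]
 [  0.         348.41973574 195.50288543]
 [  0.           0.           1.        ]] -0.021592789229577018 campos [ 0.44999256 -0.20306881  0.92299811]
foot [([0.509, -0.095, 0.01], 0.8, [206.0, 204.0])]
pointer [([0.515, -0.095, 0.008], 0.69, [206.0, 202.0])]
carousel [([0.623, -0.057, 0.038], 0.87, [189.0, 1
[... 441 characters left out ...]
816459e-04,
        6.76878021e+01, -1.02277129e+01]), 'qvel': array([-0.00565394,  0.04130154,  0.08129298,  0.07973048,  0.08789953,
        0.03943514]), 'tau': array([-8.05377567e-05, -4.39993322e+01, -1.76988530e+01,  6.34256098e-02,
        5.03740262e-02, -1.83364961e-05]), 'position': array([ 0.22708377, -0.58227738,  0.23958341]), 'tcp_rot': array([[ 9.31677424e-01,  3.63286632e-01,  3.05985401e-05],
       [ 3.63286634e-01, -9.31677421e-01, -7.37130681e-05],
       [ 1.72899665e-06,  7.97928420e-05, -9.99999997e-01]]), 'force': array([ 0.40533514, -0.05497784, -0.44909308]), 'moment': array([-0.0097167 , -0.01018215,  0.00220037]), 'grasp_force': 0.0, 'opening': 0.9982297260024743}
```

```bash
python3 - <<'E'
import cv2
a=cv2.imread('pics/top0.png')[80:290,100:380]; cv2.imwrite('pics/top0c.png',cv2.resize(a,(800,600),interpolation=cv2.INTER_CUBIC))
a=cv2.imread('pics/scene0.png')[80:305,120:420]; cv2.imwrite('pics/scene0c.png',cv2.resize(a,(800,600),interpolation=cv2.INTER_CUBIC))
E
```

```text
(no output)
```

View pics/top0c.png

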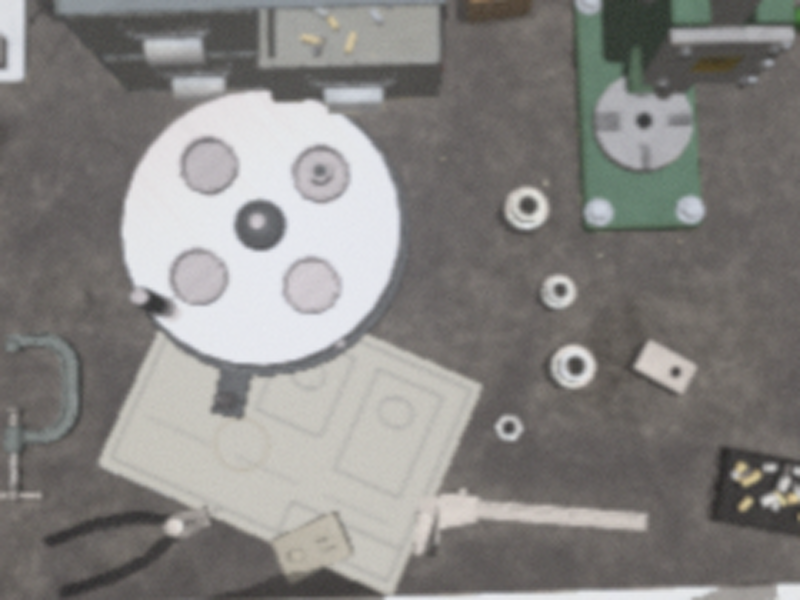

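View pics/scene0c.png

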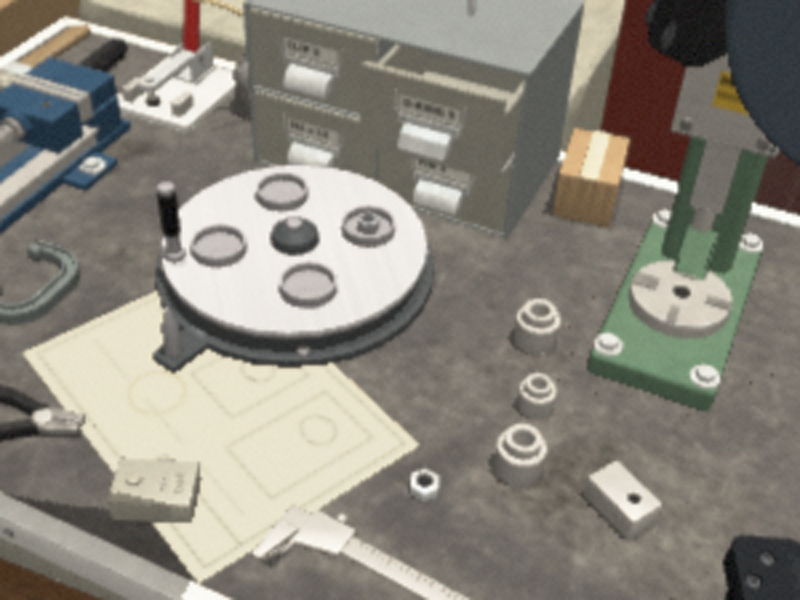

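The pictures show three bushings, in scene crop pixels (537,325), (537,394) and (522,452); in the top crop they are at (527,208), (557,291) and (573,367). The middle one is visibly smaller, about 34 crop pixels or 30 mm, and the outer two are about 40 mm. The marked pocket is at top crop (199,277), the post is at its lower left, and the pointer tongue is at (230,395). Next is one close crop to check the choice and read the features.

```bash
python3 - <<'E'
import cv2,numpy as np
t=cv2.imread('pics/top0.png');s=cv2.imread('pics/scene0.png')
f=lambda im,x,y,w,h,k:cv2.resize(im[y:y+h,x:x+w],None,fx=k,fy=k,interpolation=cv2.INTER_CUBIC)
A=f(t,138,145,80,60,5)   # 400x300
B=f(s,170,140,80,60,5)
C=f(t,270,140,80,60,5)   # 
Dd=f(s,290,190,80,60,5)
cv2.imwrite('pics/m.png',np.vstack([np.hstack([A,B]),np.hstack([C,Dd])]))
E
```

```text
(no output)
```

View pics/m.png

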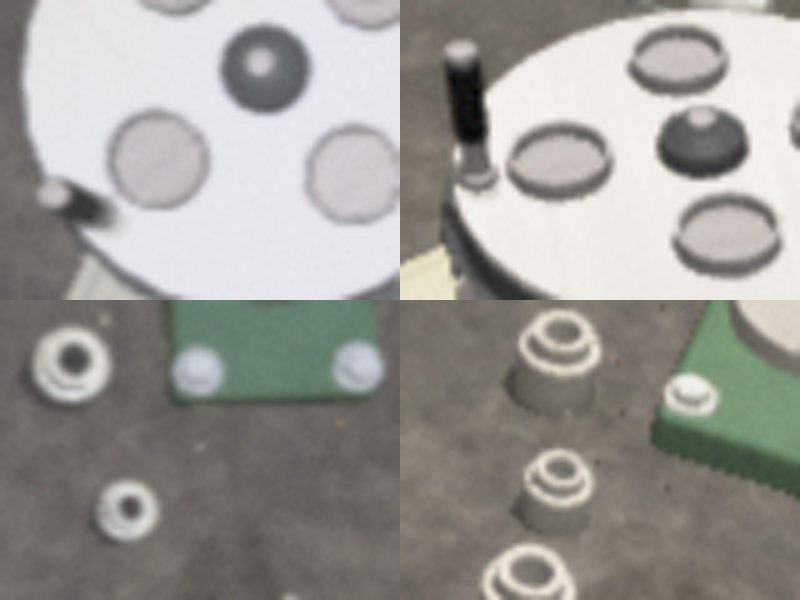

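The close crop confirms that the middle bushing is the 30 mm one: it is at top crop px (295.6,182.2) and scene px (321.8,226.4), and its neighbours are clearly larger. The post top is at top px (148.6,183.4) and scene px (182.4,149.4). The marked cup is at top px (169.6,176.8) and scene px (202,172).

```bash
cat > fit.py <<'E'
from h import *
from scipy.optimize import least_squares
t=shot('top');s=shot('scene')
for c,uv in((t,(295.6,182.2)),(s,(321.8,226.4))): print('bushing',onz(c,uv,.018).round(4))
obs=[(t,'post',(148.6,183.4)),(s,'post',(182.4,149.4)),(t,0,(169.6,176.8)),(t,1,(208.8,179.8)),(s,0,(202,172)),(s,3,(225.6,152)),(s,1,(235.2,186.6))]
def pt(p,k):
    r,z=(.113,.124) if k=='post' else (.072,.048)
    a=p[2]+(0 if k=='post' else k*np.pi/2)
    return [p[0]+r*np.cos(a),p[1]+r*np.sin(a),z]
f=lambda p:np.concatenate([proj(c,pt(p,k))[0]-uv for c,k,uv in obs])
r=least_squares(f,[.62,-.06,2.36]);p=r.x
print('axis,ang',p,'res',r.fun.round(1).reshape(-1,2).tolist())
print('post',np.round(pt(p,'post'),4),'pocket',np.round(pt(p,0),4))
for a in np.deg2rad(np.arange(170,231,10)):
    X=[p[0]+.16*np.cos(a),p[1]+.16*np.sin(a),.062]
    print(round(np.rad2deg(a)),proj(t,X)[0].round(1),proj(s,X)[0].round(1))
E
python3 fit.py; python3 - <<'E'
import cv2,numpy as np
t=cv2.imread('pics/top0.png');s=cv2.imread('pics/scene0.png')
f=lambda im,x,y,w,h,k:cv2.resize(im[y:y+h,x:x+w],None,fx=k,fy=k,interpolation=cv2.INTER_CUBIC)
cv2.imwrite('pics/m2.png',np.hstack([f(t,150,180,50,60,8),f(s,160,170,50,60,8)]))
E
```

```text
bushing [[ 0.56   -0.3321  0.018 ]]
bushing [[ 0.5612 -0.3312  0.018 ]]
axis,ang [ 0.621948   -0.06511888  2.24973427] res [[-0.1, 1.4], [-0.4, -1.8], [-0.0, 1.0], [0.8, 1.1], [0.2, -1.2], [0.6, -1.4], [0.7, -1.1]]
post [0.551  0.0228 0.124 ] pocket [ 0.5767 -0.0091  0.048 ]
170 [180.2 221.9] [185.4 197.6]
180 [191.5 222.6] [195.3 202.1]
190 [202.7 221.3] [206.6 205.4]
200 [213.6 218. ] [218.9 207.3]
210 [223.7 212.9] [231.7 207.6]
220 [232.8 206.2] [244.4 206.4]
230 [240.6 198. ] [256.4 203.7]
```

View pics/m2.png

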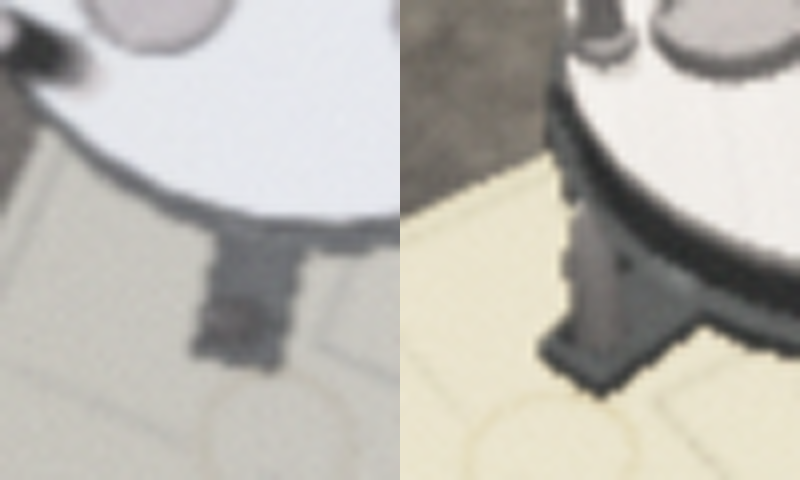

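Pointer tip seen at top px (179.7,219.4) and scene px (183.7,195.6), which puts it at about 169.5° from the axis. The post starts at about 129°. I'll grip the bushing high so the fingertips clear the cup rim, and tilt 8° about the closing axis so the gripper body clears the post.

```bash
cat >> h.py <<'E'
from scipy.spatial.transform import Rotation as Ro
def Rt(yaw,tilt=0):
    return Ro.from_euler('z',yaw,degrees=True)*Ro.from_matrix(np.diag([1.,-1,-1]))*Ro.from_euler('y',tilt,degrees=True)
def row(p,R,s=None):
    s=s or bot.read_state(); R0=Ro.from_matrix(s['tcp_rot'])
    return np.r_[R0.inv().apply(np.array(p)-s['position']).round(4),(R0.inv()*R).as_rotvec(degrees=True).round(1)].tolist()
def hand(b,yaw,tilt,tipz):
    "TCP for axis through b=(x,y) at 15mm level of part, tip centre at tipz"
    r=np.array([np.cos(np.deg2rad(yaw)),np.sin(np.deg2rad(yaw))]);h=.017*np.cos(np.deg2rad(tilt))
    return np.r_[np.array(b)-r*(h-.004)*np.tan(np.deg2rad(tilt)),tipz+h]
E
python3 - <<'E'
from h import *
print(row(hand((.5605,-.3318),21.3,8,.1),Rt(21.3,8)),row(hand((.5605,-.3318),21.3,8,.0118),Rt(21.3,8)))
E
```

```text
[0.3998, -0.1122, 0.1227, 0.0, 8.0, 0.0] [0.3998, -0.1122, 0.2109, 0.0, 8.0, 0.0]
```

The manual's scale: shifts go in shares of 0.75 m and turns go in shares of 60 degrees. Converting my numbers, 0.4 m / 0.75 = 0.5333, 0.3 m / 0.75 = 0.4, 8 degrees / 60 = 0.1333.

Emit:
play_rows --motion '[[[0.1333, -0.0373, 0.04, 0, 0.0667, 0], [0.2667, -0.0747, 0.08, 0, 0.1333, 0], [0.4, -0.112, 0.12, 0, 0.1333, 0], [0.5333, -0.1493, 0.164, 0, 0.1333, 0], [0.5333, -0.1493, 0.164, 0, 0.1333, 0], [0.5333, -0.1493, 0.164, 0, 0.1333, 0], [0.5333, -0.1493, 0.164, 0, 0.1333, 0], [0.5333, -0.1493, 0.164, 0, 0.1333, 0]]]' --fingers 0.06

```text
time_s: 1.67
position: [0.484, -0.389, 0.1448]
tcp_rot: [[0.923, 0.363, 0.13], [0.359, -0.932, 0.05], [0.139, 0.001, -0.99]]
force: [0.5, 0.6, 0.5]
opening: 0.693
grasp_force: 0.0
```

Emit:
play_rows --motion '[[[0, 0, 0, 0, 0, 0], [0, 0, 0, 0, 0, 0], [0, 0, 0, 0, 0, 0], [0, 0, 0, 0, 0, 0], [0, 0, 0, 0, 0, 0], [0, 0, 0, 0, 0, 0]]]'

```text
time_s: 2.17
position: [0.4817, -0.3916, 0.1457]
tcp_rot: [[0.923, 0.361, 0.13], [0.358, -0.933, 0.049], [0.139, 0.001, -0.99]]
force: [-0.8, -0.0, 0.5]
opening: 0.692
grasp_force: 0.0
```

```bash
python3 - <<'E'
from h import *
s=bot.read_state();print(s['position'],s['opening'],s['time_s'])
print(row(hand((.5605,-.3318),21.3,8,.0118),Rt(21.3,8)))
t=shot('top');c=shot('scene')
f=lambda im,x,y:cv2.resize(im['frame'][y:y+75,x:x+50,::-1],None,fx=8,fy=8,interpolation=cv2.INTER_CUBIC)
cv2.imwrite('pics/m3.png',np.hstack([f(t,270,140),f(c,297,175)]))
E
```

```text
[ 0.48171282 -0.39158657  0.14570619] 0.6916273757333266 2.1667
[0.076, -0.0274, 0.1289, 0.1, -0.0, -0.1]
```

View pics/m3.png

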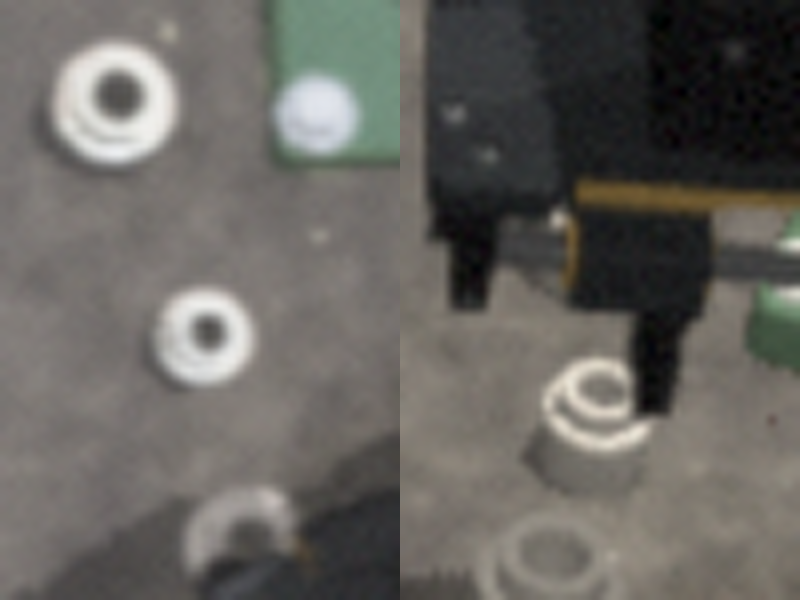

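The arm isn't over the bushing yet: the gripper is short of it, and the bushing is still standing at top crop (205,337). I'll finish the horizontal move and then descend.

In the tool's units: 0.088 m / 0.75 = 0.1173, 0.0416 m / 0.75 = 0.0555.

Emit:
play_rows --motion '[[[0.04, -0.012, 0.0187, 0, 0, 0], [0.08, -0.024, 0.0373, 0, 0, 0], [0.1173, -0.0365, 0.0555, 0, 0, 0], [0.1173, -0.0365, 0.0555, 0, 0, 0], [0.1173, -0.0365, 0.0555, 0, 0, 0], [0.1173, -0.0365, 0.0555, 0, 0, 0]]]'

```text
time_s: 2.77
position: [0.5589, -0.3313, 0.1163]
tcp_rot: [[0.923, 0.363, 0.129], [0.36, -0.932, 0.05], [0.139, 0.0, -0.99]]
force: [-1.0, -1.0, -0.2]
opening: 0.693
grasp_force: 0.0
```

```bash
python3 - <<'E'
from h import *
s=bot.read_state();print(s['position'],s['time_s'])
print(row(hand((.5605,-.3318),21.3,8,.0118),Rt(21.3,8)))
E
```

```text
[ 0.5588846  -0.33129758  0.11630538] 2.7667
[-0.0126, 0.001, 0.0868, 0.0, 0.0, 0.0]
```

In the tool's units: 0.0868 m / 0.75 = 0.1157, -0.0126 m / 0.75 = -0.0168.

Emit:
play_rows --motion '[[[-0.0053, 0.0013, 0.0387, 0, 0, 0], [-0.0113, 0.0013, 0.0773, 0, 0, 0], [-0.0147, 0.0013, 0.1, 0, 0, 0], [-0.0168, 0.0013, 0.1157, 0, 0, 0], [-0.0168, 0.0013, 0.1157, 0, 0, 0], [-0.0168, 0.0013, 0.1157, 0, 0, 0]]]'

```text
time_s: 3.27
position: [0.5588, -0.3329, 0.0287]
tcp_rot: [[0.923, 0.362, 0.13], [0.358, -0.932, 0.05], [0.139, 0.0, -0.99]]
force: [0.4, -0.6, -0.3]
opening: 0.686
grasp_force: 0.0
```

Emit:
play_rows --motion '[[[0, 0, 0, 0, 0, 0], [0, 0, 0, 0, 0, 0], [0, 0, 0, 0, 0, 0], [0, 0, 0, 0, 0, 0], [0, 0, 0, 0, 0, 0], [0, 0, 0, 0, 0, 0]]]' --fingers 0.0

```text
time_s: 3.77
position: [0.5594, -0.3319, 0.029]
tcp_rot: [[0.922, 0.363, 0.13], [0.36, -0.932, 0.05], [0.139, 0.001, -0.99]]
force: [0.0, 0.1, 2.5]
opening: 0.326
grasp_force: 30.2
```

In the tool's units: -0.12 m / 0.75 = -0.16, -0.06 m / 0.75 = -0.08.

Emit:
play_rows --motion '[[[0.0053, 0, -0.04, 0, 0, 0], [0.0113, 0, -0.08, 0, 0, 0], [0.0167, 0, -0.12, 0, 0, 0], [0.0223, 0, -0.16, 0, 0, 0], [0.0223, 0, -0.16, 0, 0, 0], [0.0223, 0, -0.16, 0, 0, 0]]]'

```text
time_s: 4.27
position: [0.5601, -0.3328, 0.152]
tcp_rot: [[0.922, 0.364, 0.133], [0.36, -0.932, 0.047], [0.141, 0.004, -0.99]]
force: [0.4, 0.6, -0.5]
opening: 0.326
grasp_force: 30.0
```

```bash
python3 - <<'E'
from h import *
s=bot.read_state();print(s['position'],s['opening'],s['grasp_force'])
P=(.5765-.002*.628*-1,-.0095-.002*.778)
# via point halfway, then target above pocket
r1=row(hand(((.5605+P[0])/2,(-.3318+P[1])/2),75,8,.13),Rt(75,8)); r2=row(hand(P,128.9,8,.12),Rt(128.9,8))
print(r1,r2,P)
E
```

```text
[ 0.56006299 -0.33279014  0.15196503] 0.32597647811917396 29.98831163138675
[0.0647, -0.1456, 0.0138, 7.8, 0.0, -53.1] [0.1307, -0.2916, 0.0326, 15.3, 0.2, -106.5] (0.577756, -0.011056)
```

In the tool's units: -0.1456 m / 0.75 = -0.1941, 0.0647 m / 0.75 = 0.0863, -53.1 degrees / 60 = -0.885.

Emit:
play_rows --motion '[[[0.0107, -0.024, 0.0027, 0.0167, 0, -0.11], [0.0213, -0.048, 0.004, 0.0333, 0, -0.2217], [0.032, -0.0733, 0.0067, 0.05, 0, -0.3333], [0.0427, -0.0973, 0.0093, 0.0667, 0, -0.4417], [0.0533, -0.1213, 0.012, 0.0833, 0, -0.55], [0.064, -0.1453, 0.0147, 0.1, 0, -0.6667], [0.0747, -0.1693, 0.016, 0.1167, 0, -0.775], [0.0863, -0.1941, 0.0184, 0.13, 0, -0.885]]]'

```text
time_s: 4.93
position: [0.5664, -0.171, 0.143]
tcp_rot: [[0.253, 0.967, 0.028], [0.957, -0.254, 0.14], [0.143, -0.009, -0.99]]
force: [0.6, 0.8, 0.1]
opening: 0.325
grasp_force: 30.0
```

```bash
python3 - <<'E'
from h import *
P=(.5778,-.0111)
print(row(hand(P,128.9,8,.12),Rt(128.9,8)))
E
```

```text
[0.154, -0.0281, 0.0287, 7.1, -0.4, -53.2]
```

In the tool's units: 0.154 m / 0.75 = 0.2053, 0.0287 m / 0.75 = 0.0383, -53.2 degrees / 60 = -0.8867.

Emit:
play_rows --motion '[[[0.0293, -0.0053, 0.0053, 0.0167, 0, -0.1167], [0.0587, -0.0107, 0.0107, 0.0333, 0, -0.2333], [0.088, -0.016, 0.016, 0.05, 0, -0.35], [0.1173, -0.0213, 0.0213, 0.0667, -0.0033, -0.4667], [0.1467, -0.0267, 0.0267, 0.0833, -0.005, -0.5833], [0.176, -0.032, 0.0327, 0.1, -0.0067, -0.7], [0.2053, -0.0373, 0.0383, 0.11, -0.0067, -0.8], [0.2053, -0.0373, 0.0383, 0.1183, -0.0067, -0.8867]]]'

```text
time_s: 5.6
position: [0.5792, -0.0093, 0.1364]
tcp_rot: [[-0.625, 0.776, -0.09], [0.768, 0.631, 0.11], [0.142, -0.0, -0.99]]
force: [-0.4, -0.0, -0.6]
opening: 0.325
grasp_force: 30.0
```

Emit:
play_rows --motion '[[[0, 0, 0, 0, 0, 0], [0, 0, 0, 0, 0, 0], [0, 0, 0, 0, 0, 0], [0, 0, 0, 0, 0, 0]]]'

```text
time_s: 5.93
position: [0.5808, -0.0147, 0.138]
tcp_rot: [[-0.617, 0.783, -0.084], [0.775, 0.622, 0.107], [0.137, 0.001, -0.991]]
force: [0.3, 0.4, -0.7]
opening: 0.325
grasp_force: 30.0
```

```bash
python3 - <<'E'
from h import *
P=(.5778,-.0111)
print(row(hand(P,128.9,8,.12),Rt(128.9,8)),row(hand(P,128.9,8,.062),Rt(128.9,8)))
t=shot('top');c=shot('scene')
f=lambda im,x,y:cv2.resize(im['frame'][y:y+90,x:x+100,::-1],None,fx=4,fy=4,interpolation=cv2.INTER_CUBIC)
cv2.imwrite('pics/m4.png',np.hstack([f(t,130,110),f(c,160,110)]))
E
```

```text
[0.0027, -0.0001, 0.0016, 0.1, 0.1, -0.4] [-0.0052, -0.0002, 0.059, 0.1, 0.1, -0.4]
```

View pics/m4.png

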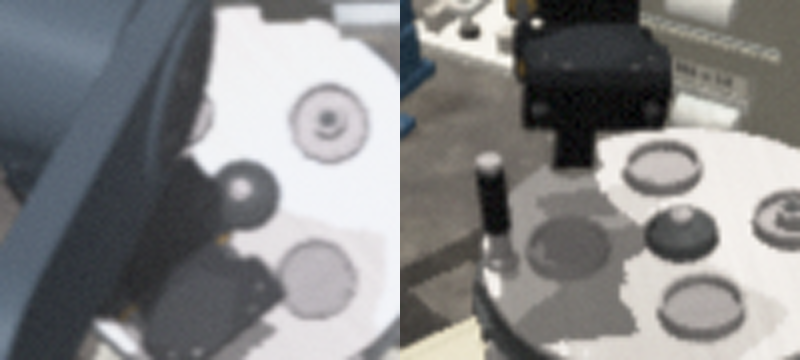

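```bash
python3 - <<'E'
from h import *
c=shot('scene')
s=bot.read_state()
tip=s['position']+np.array(s['tcp_rot'])[:,2]*.017
print('tip',proj(c,tip),'bottom',proj(c,tip-[0,0,.012]), s['opening'],s['grasp_force'])
cv2.imwrite('pics/m5.png',cv2.resize(c['frame'][100:175,170:270,::-1],None,fx=8,fy=8,interpolation=cv2.INTER_CUBIC))
q=finder.recognise('scene','bushing');print([(np.round(a['at'],3),a['confidence']) for a in q])
E
```

```text
tip [[201.70787802 146.22557963]] bottom [[202.11379887 150.36009709]] 0.32466127449553095 29.9884544476663
[(array([ 0.482, -0.34 ,  0.03 ]), 0.62), (array([ 0.628, -0.304,  0.028]), 0.61), (array([ 0.516, -0.099,  0.011]), 0.33)]
```

View pics/m5.png

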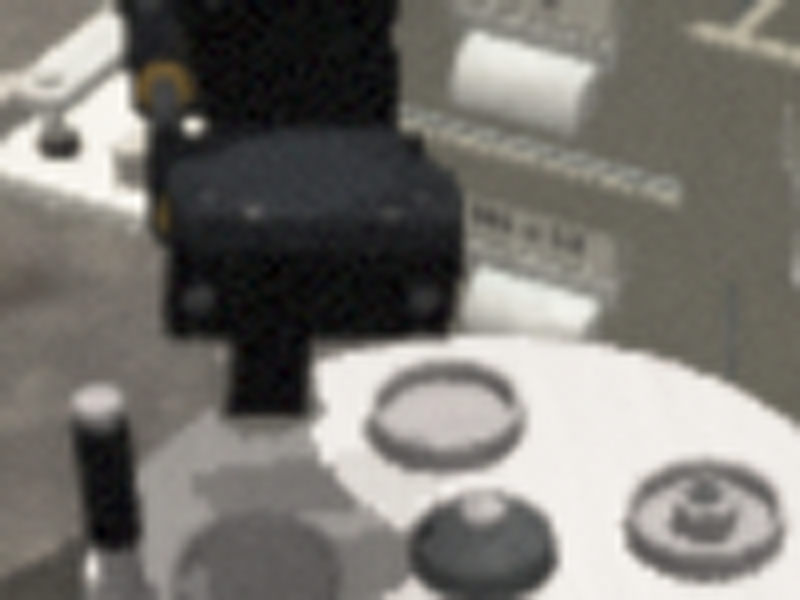

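The near finger tip is at crop (268,415) and hides most of the part behind it. The opening (28 mm) and the 30 N grip say the bushing is held; I'll confirm its table spot is empty.

```bash
python3 - <<'E'
from h import *
c=shot('scene')['frame'].astype(int); o=cv2.imread('pics/scene0.png')[:,:,::-1].astype(int)
print('spot',c[222:236:3,314:330:4].mean(2).round().tolist(),'\nbefore',o[222:236:3,314:330:4].mean(2).round().tolist())
d=np.abs(c-o).sum(2); print(c[144:154,192:214].mean(2).round().astype(int))
P=(.5778,-.0111)
print(row(hand(P,128.9,8,.062),Rt(128.9,8)),row(hand(P,128.9,8,.0535),Rt(128.9,8)))
E
```

```text
spot [[120.0, 123.0, 126.0, 122.0], [124.0, 126.0, 119.0, 118.0], [125.0, 131.0, 126.0, 130.0], [119.0, 133.0, 133.0, 133.0], [117.0, 129.0, 143.0, 118.0]] 
before [[119.0, 220.0, 126.0, 178.0], [135.0, 178.0, 136.0, 200.0], [99.0, 174.0, 124.0, 210.0], [81.0, 112.0, 156.0, 122.0], [84.0, 103.0, 109.0, 104.0]]
[[106 106 107 110 102 122  87  44  20  16  17  13   9   8   7  14  46 106
  129 158 178 216]
 [108 111 113 107  99 108  78  36  20  15   6  19  15   9  11  19  68 154
  212 223 226 233]
 [114 113 111 107  98 100  69  32  15  17  11   9  14  12  13  24  79 183
  230 236 236 235]
 [114 113 108 107 102  98  67  29  15  17  20   9  17  16  15  20  87 190
  231 237 235 236]
 [110 109 108 108 103  96  60  23  19   2  10  19  12  17  18  22  82 168
  228 237 236 235]
 [113 108 108 109 102  98  56  25   8  14  15  15  15   5  11  25  71 141
  226 236 237 236]
 [114 111 110 110 107  92  55  22  21  16  19  14  17  17  10  15  71 129
  224 236 237 236]
 [113 112 115 125 133 103  57  37  35  36  36  30  36  31  31  41  86 131
  191 231 237 236]
 [112 116 129 145 147 123  97  88  90  89  90  91  88  87  86  92 125 162
  219 235 237 238]
 [118 138 148 151 150 146 132 116 108 105 103 105 106 108 119 132 155 217
  234 236 237 236]]
[-0.0053, -0.0006, 0.0596, 0.1, 0.2, -0.3] [-0.0064, -0.0006, 0.068, 0.1, 0.2, -0.3]
```

In the tool's units: 0.068 m / 0.75 = 0.0907, 0.0596 m / 0.75 = 0.0795, -0.3 degrees / 60 = -0.005.

Emit:
play_rows --motion '[[[-0.0013, -0.0007, 0.02, 0, 0.0017, -0.0033], [-0.0036, -0.0008, 0.04, 0.0017, 0.0033, -0.005], [-0.0053, -0.0008, 0.06, 0.0017, 0.0033, -0.005], [-0.0071, -0.0008, 0.0795, 0.0017, 0.0033, -0.005], [-0.0077, -0.0008, 0.0853, 0.0017, 0.0033, -0.005], [-0.0085, -0.0008, 0.09, 0.0017, 0.0033, -0.005], [-0.0085, -0.0008, 0.0907, 0.0017, 0.0033, -0.005], [-0.0085, -0.0008, 0.0907, 0.0017, 0.0033, -0.005]]]'

```text
time_s: 6.85
position: [0.5794, -0.0121, 0.0708]
tcp_rot: [[-0.623, 0.778, -0.086], [0.77, 0.628, 0.109], [0.139, 0.001, -0.99]]
force: [0.6, 0.3, -1.0]
opening: 0.325
grasp_force: 30.0
```

```bash
python3 - <<'E'
from h import *
s=bot.read_state();print(s['position'],s['force'],s['moment'])
P=(.5778,-.0111);print(row(hand(P,128.9,8,.0535),Rt(128.9,8)))
c=shot('scene');t=shot('top')
f=lambda im,x,y:cv2.resize(im['frame'][y:y+75,x:x+50,::-1],None,fx=8,fy=8,interpolation=cv2.INTER_CUBIC)
cv2.imwrite('pics/m6.png',np.hstack([f(t,150,125),f(c,178,125)]))
E
```

```text
[ 0.57941053 -0.01214011  0.07078058] [ 0.55275031  0.31038029 -0.97917919] [-0.03494036 -0.17213403  0.03952723]
[-0.0, -0.0006, 0.0004, 0.1, 0.0, 0.0]
```

View pics/m6.png

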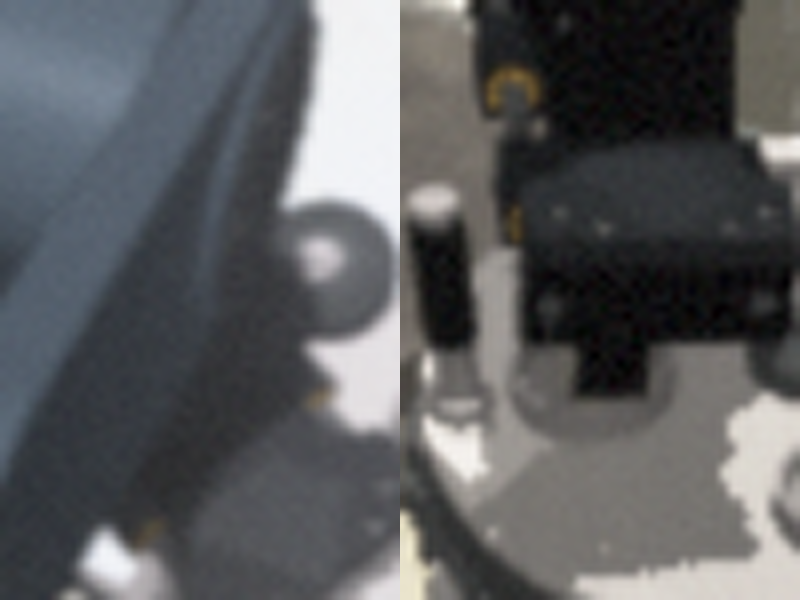

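The hand is over the marked cup, with the cup outline centred at about (594,385) in the right panel and the near finger tip at (613,395). The post stands clear to the left. Next I compare this with what I'd expect at the right place.

```bash
python3 - <<'E'
from h import *
s=bot.read_state();R=np.array(s['tcp_rot']);tip=s['position']+R[:,2]*.017
c=shot('scene')
for d in(.014,.021,.029):print(d,proj(c,tip-R[:,1]*d),proj(c,tip+R[:,1]*d))
print('cup pred at P0',proj(c,[.5767,-.0091,.048]),'obs 202,172 ; tip xy',tip)
E
```

```text
0.014 [[203.36505024 172.10019779]] [[202.03233243 165.15561882]]
0.021 [[203.70722671 173.88305032]] [[201.70786879 163.46472725]]
0.029 [[204.10283868 175.94423073]] [[201.34118636 161.55374192]]
cup pred at P0 [[202.17317889 170.76167805]] obs 202,172 ; tip xy [ 0.57814106 -0.0102854   0.05430094]
```

Emit:
play_rows --motion '[[[0, 0, 0, 0, 0, 0], [0, 0, 0, 0, 0, 0], [0, 0, 0, 0, 0, 0], [0, 0, 0, 0, 0, 0], [0, 0, 0, 0, 0, 0]]]' --fingers 0.055

```text
time_s: 7.42
position: [0.579, -0.012, 0.0705]
tcp_rot: [[-0.623, 0.778, -0.087], [0.77, 0.629, 0.109], [0.139, 0.001, -0.99]]
force: [-0.8, -1.0, 0.0]
opening: 0.591
grasp_force: 0.0
```

In the tool's units: -0.1 m / 0.75 = -0.1333, -0.075 m / 0.75 = -0.1, -8 degrees / 60 = -0.1333.

Emit:
play_rows --motion '[[[0.0027, 0, -0.0267, 0, 0, 0], [0.0067, 0, -0.06, 0, 0, 0], [0.0127, 0, -0.1, 0, 0, 0], [0.0187, 0, -0.1333, 0, -0.0667, 0], [0.0187, 0, -0.1333, 0, -0.1333, 0], [0.0187, 0, -0.1333, 0, -0.1333, 0], [0.0187, 0, -0.1333, 0, -0.1333, 0]]]'

```text
time_s: 8.0
position: [0.5781, -0.0112, 0.1715]
tcp_rot: [[-0.63, 0.777, -0.001], [0.777, 0.63, 0.002], [0.002, 0.0, -1.0]]
force: [0.0, -0.1, -0.7]
opening: 0.631
grasp_force: 0.0
```

```bash
python3 - <<'E'
from h import *
s=bot.read_state();print(s['position'],s['opening'])
c=shot('scene');t=shot('top')
f=lambda im,x,y:cv2.resize(im['frame'][y:y+75,x:x+50,::-1],None,fx=8,fy=8,interpolation=cv2.INTER_CUBIC)
cv2.imwrite('pics/m7.png',np.hstack([f(t,145,140),f(c,174,125)]))
print(row([.551,.0228,.150],Rt(128.9)),row([.551,.0228,.097],Rt(128.9)))
E
```

```text
[ 0.57806832 -0.01121655  0.17147106] 0.6307702179707593
[0.0445, 0.0005, 0.0206, -0.0, -0.1, 0.0] [0.0444, 0.0005, 0.0736, -0.0, -0.1, 0.0]
```

View pics/m7.png

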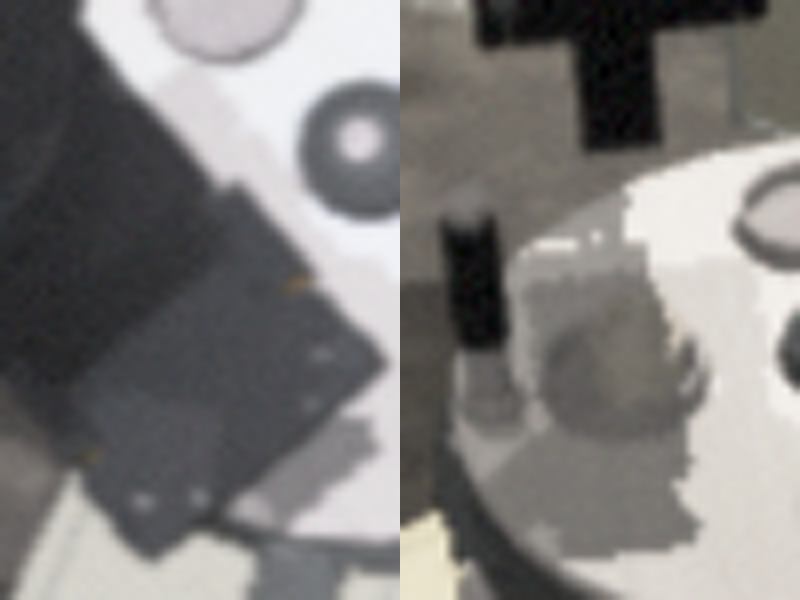

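The bushing stands in the marked cup at right panel (635,350), in the hand's shadow, and the post is at (475,270) with its top free. Next I go above the post, descend and close on it.

In the tool's units: 0.0736 m / 0.75 = 0.0981, 0.065 m / 0.75 = 0.0867.

Emit:
play_rows --motion '[[[0.02, -0.0007, 0, 0, 0, 0], [0.04, -0.0013, 0.0067, 0, 0, 0], [0.0593, -0.002, 0.0267, 0, 0, 0], [0.0593, -0.002, 0.0467, 0, 0, 0], [0.0593, -0.002, 0.0667, 0, 0, 0], [0.0593, -0.002, 0.0867, 0, 0, 0], [0.0593, -0.002, 0.0981, 0, 0, 0], [0.0593, -0.002, 0.0981, 0, 0, 0]]]' --fingers 0.07

```text
time_s: 8.77
position: [0.5485, 0.0214, 0.0949]
tcp_rot: [[-0.628, 0.778, -0.005], [0.778, 0.628, 0.002], [0.005, -0.003, -1.0]]
force: [-0.2, -0.6, 0.6]
opening: 0.804
grasp_force: 0.0
```

Emit:
play_rows --motion '[[[0, 0, 0, 0, 0, 0], [0, 0, 0, 0, 0, 0], [0, 0, 0, 0, 0, 0], [0, 0, 0, 0, 0, 0], [0, 0, 0, 0, 0, 0], [0, 0, 0, 0, 0, 0], [0, 0, 0, 0, 0, 0], [0, 0, 0, 0, 0, 0]]]' --fingers 0.0

```text
time_s: 9.43
position: [0.5502, 0.0219, 0.098]
tcp_rot: [[-0.628, 0.778, 0.001], [0.778, 0.628, 0.001], [-0.0, 0.002, -1.0]]
force: [0.6, 2.5, 0.5]
opening: 0.282
grasp_force: 1.0
```

```bash
cat > arc.py <<'E'
from h import *
import sys
s=bot.read_state();print(s['position'],s['force'],s['moment'],s['opening'],s['time_s'])
yaw=np.rad2deg(np.arctan2(s['tcp_rot'][1][0],s['tcp_rot'][0][0]))
A=np.array([.622,-.0651]);v=s['position'][:2]-A
a0=np.rad2deg(np.arctan2(v[1],v[0]));r=np.hypot(*v);print('yaw',yaw,'post ang',a0,'r',r)
for k in range(1,9):
    a=np.deg2rad(a0+float(sys.argv[1])*k/8)
    print(row([A[0]+r*np.cos(a),A[1]+r*np.sin(a),s['position'][2]],Rt(yaw+float(sys.argv[1])*k/8),s))
E
python3 arc.py 20
```

```text
[0.55017496 0.02190658 0.09799063] [0.55359351 2.47475243 0.4754554 ] [ 0.33608079 -0.33143998  0.03758811] 0.28179321363139387 9.4333
yaw 128.932159299872 post ang 129.54010676198297 r 0.11282279050817065
[-0.0002, -0.0049, -0.0, 0.1, 0.0, -2.5]
[-0.0005, -0.0098, -0.0, 0.1, 0.0, -5.0]
[-0.0011, -0.0147, -0.0, 0.1, 0.0, -7.5]
[-0.0019, -0.0196, -0.0, 0.1, 0.0, -10.0]
[-0.0029, -0.0244, -0.0, 0.1, 0.0, -12.5]
[-0.0042, -0.0292, -0.0, 0.1, 0.0, -15.0]
[-0.0056, -0.0339, -0.0001, 0.1, 0.0, -17.5]
[-0.0072, -0.0385, -0.0001, 0.1, 0.0, -20.0]
```

Still closing at 24 mm; wait for the full grip.

Emit:
play_rows --motion '[[[0, 0, 0, 0, 0, 0], [0, 0, 0, 0, 0, 0], [0, 0, 0, 0, 0, 0], [0, 0, 0, 0, 0, 0], [0, 0, 0, 0, 0, 0], [0, 0, 0, 0, 0, 0]]]'

```text
time_s: 9.93
position: [0.55, 0.0218, 0.0979]
tcp_rot: [[-0.629, 0.778, 0.001], [0.778, 0.629, 0.001], [-0.0, 0.001, -1.0]]
force: [-0.1, 3.6, 3.0]
opening: 0.186
grasp_force: 30.0
```

```bash
python3 arc.py 20
```

```text
[0.55003503 0.02180372 0.09794021] [-0.14087339  3.55064498  3.03391415] [ 0.49613254 -0.19273443  0.10906653] 0.18585691127234105 9.9333
yaw 128.95842215081694 post ang 129.62815326890995 r 0.11283268148000376
[-0.0002, -0.0049, -0.0, 0.1, 0.0, -2.5]
[-0.0005, -0.0098, -0.0, 0.1, 0.0, -5.0]
[-0.0011, -0.0147, -0.0, 0.1, 0.0, -7.5]
[-0.0019, -0.0196, -0.0, 0.1, 0.0, -10.0]
[-0.003, -0.0244, -0.0, 0.1, 0.0, -12.5]
[-0.0042, -0.0292, -0.0, 0.1, 0.0, -15.0]
[-0.0056, -0.0339, -0.0, 0.1, 0.0, -17.5]
[-0.0073, -0.0385, -0.0, 0.1, 0.0, -20.0]
```

In the tool's units: -0.0292 m / 0.75 = -0.0389, -0.0042 m / 0.75 = -0.0056, -15 degrees / 60 = -0.25.

Emit:
play_rows --motion '[[[0, -0.0033, 0, 0, 0, -0.0217], [-0.0004, -0.0085, 0, 0, 0, -0.055], [-0.0009, -0.0147, 0, 0, 0, -0.0933], [-0.0017, -0.0213, 0, 0, 0, -0.135], [-0.0028, -0.0277, 0, 0, 0, -0.1767], [-0.004, -0.0331, 0, 0, 0, -0.2117], [-0.0049, -0.0363, 0, 0, 0, -0.2333], [-0.0056, -0.0389, 0, 0, 0, -0.25]]]'

```text
time_s: 10.6
position: [0.5309, -0.0006, 0.098]
tcp_rot: [[-0.809, 0.588, 0.003], [0.588, 0.809, -0.0], [-0.003, 0.002, -1.0]]
force: [2.8, 1.3, 0.8]
opening: 0.187
grasp_force: 30.0
```

```bash
python3 arc.py 20
```

```text
[ 0.53094355 -0.00060738  0.09795166] [2.76006    1.34083485 0.83073519] [ 0.20375879 -0.60158431  0.02768248] 0.18675500421274227 10.6
yaw 144.00885936801657 post ang 144.6911754694398 r 0.11158214305003597
[-0.0002, -0.0049, -0.0, 0.1, 0.2, -2.5]
[-0.0005, -0.0097, -0.0, 0.1, 0.2, -5.0]
[-0.0011, -0.0146, -0.0, 0.1, 0.2, -7.5]
[-0.0019, -0.0194, -0.0, 0.1, 0.2, -10.0]
[-0.0029, -0.0241, -0.0, 0.1, 0.2, -12.5]
[-0.0041, -0.0288, -0.0, 0.1, 0.2, -15.0]
[-0.0056, -0.0335, -0.0, 0.1, 0.2, -17.5]
[-0.0072, -0.0381, -0.0, 0.1, 0.2, -20.0]
```

In the tool's units: -0.0288 m / 0.75 = -0.0384, -0.0041 m / 0.75 = -0.0055, -10.6 degrees / 60 = -0.1767.

Emit:
play_rows --motion '[[[0, -0.0033, 0, 0, 0, -0.0217], [-0.0004, -0.0085, 0, 0, 0, -0.055], [-0.0009, -0.0147, 0, 0, 0, -0.0933], [-0.0017, -0.0213, 0, 0, 0, -0.135], [-0.0028, -0.0277, 0, 0, 0, -0.1767], [-0.004, -0.0331, 0, 0, 0, -0.2117], [-0.0049, -0.0363, 0, 0, 0, -0.2333], [-0.0055, -0.0384, 0, 0, 0, -0.25]]]'

```text
time_s: 11.27
position: [0.5186, -0.0267, 0.098]
tcp_rot: [[-0.933, 0.359, 0.006], [0.359, 0.933, -0.001], [-0.006, 0.001, -1.0]]
force: [5.3, 0.0, -0.5]
opening: 0.184
grasp_force: 30.0
```

```bash
python3 arc.py 9.8
```

```text
[ 0.51861372 -0.02667681  0.09796762] [ 5.28928362  0.01065086 -0.53075321] [ 0.17078486 -1.01242628  0.04690844] 0.1842518072088473 11.2667
yaw 158.9862955700903 post ang 159.61257184507295 r 0.11029534839832028
[-0.0001, -0.0024, -0.0, 0.1, 0.3, -1.2]
[-0.0002, -0.0047, -0.0, 0.1, 0.3, -2.4]
[-0.0003, -0.0071, -0.0, 0.1, 0.3, -3.7]
[-0.0005, -0.0094, -0.0, 0.1, 0.3, -4.9]
[-0.0008, -0.0118, -0.0, 0.1, 0.3, -6.1]
[-0.0011, -0.0141, -0.0, 0.1, 0.3, -7.3]
[-0.0014, -0.0164, -0.0, 0.0, 0.3, -8.6]
[-0.0018, -0.0188, -0.0, 0.0, 0.3, -9.8]
```

In the tool's units: -0.0182 m / 0.75 = -0.0243, -0.002 m / 0.75 = -0.0027, -9.4 degrees / 60 = -0.1567.

Emit:
play_rows --motion '[[[-0.0001, -0.0027, 0, 0, 0, -0.0167], [-0.0003, -0.006, 0, 0, 0, -0.0383], [-0.0005, -0.01, 0, 0, 0, -0.0633], [-0.0009, -0.014, 0, 0, 0, -0.0883], [-0.0015, -0.018, 0, 0, 0, -0.115], [-0.002, -0.0213, 0, 0, 0, -0.1367], [-0.0024, -0.0233, 0, 0, 0, -0.15], [-0.0027, -0.0243, 0, 0, 0, -0.1567]]]'

```text
time_s: 11.93
position: [0.5145, -0.0443, 0.098]
tcp_rot: [[-0.979, 0.202, 0.007], [0.202, 0.979, -0.001], [-0.007, 0.001, -1.0]]
force: [5.8, 1.6, -0.8]
opening: 0.189
grasp_force: 30.0
```

Emit:
play_rows --motion '[[[0, 0, 0, 0, 0, 0], [0, 0, 0, 0, 0, 0], [0, 0, 0, 0, 0, 0]]]'

```text
time_s: 12.18
position: [0.5145, -0.0441, 0.098]
tcp_rot: [[-0.979, 0.203, 0.007], [0.203, 0.979, -0.001], [-0.007, 0.0, -1.0]]
force: [5.5, 2.1, -0.6]
opening: 0.184
grasp_force: 30.0
```

```bash
python3 - <<'E'
from h import *
s=bot.read_state();print(s['position'],s['force'],s['grasp_force'])
c=shot('scene');t=shot('top')
for n,im,uv in(('top',t,(179.7,219.4)),('scene',c,(183.7,195.6))): print(n,'pointer tip',onz(im,uv,.062))
f=lambda im,x,y,w:cv2.resize(np.clip(im['frame'][y:y+w*3//2,x:x+w,::-1]*1.5,0,255).astype(np.uint8),(400,600),interpolation=cv2.INTER_CUBIC)
cv2.imwrite('pics/m8.png',np.hstack([f(t,150,130,70),f(c,170,125,60)]))
E
```

```text
[ 0.51448784 -0.04413817  0.09796572] [ 5.54627322  2.07139021 -0.61613772] 29.999204305931926
top pointer tip [[ 0.4705751 -0.0362173  0.062    ]]
scene pointer tip [[ 0.46809808 -0.03020041  0.062     ]]
```

View pics/m8.png

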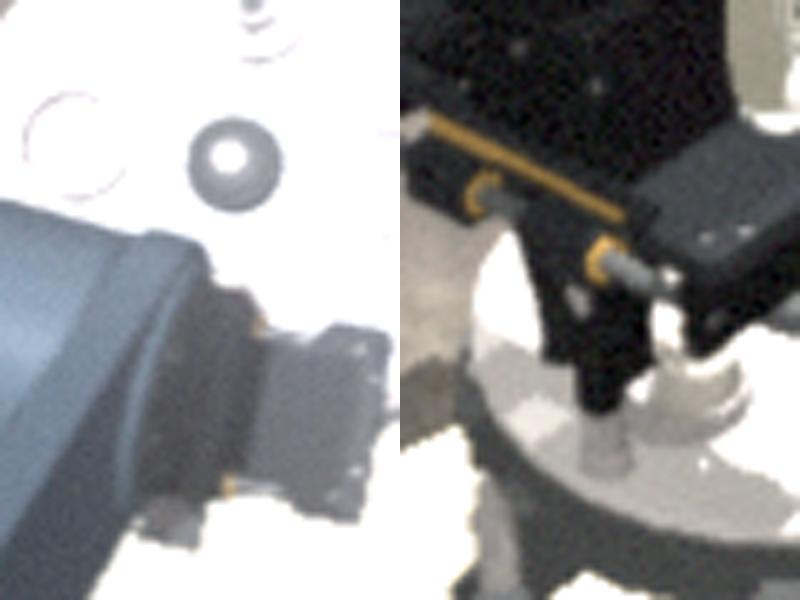

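The bushing stands upright in the cup at right panel (685,360), clear of the fingers that hold the post at (605,400). A last numeric check of the alignment, per camera.

```bash
python3 - <<'E'
from h import *
from scipy.optimize import least_squares
t=shot('top');s=shot('scene')
obs=[(t,'post',(148.6,183.4)),(s,'post',(182.4,149.4)),(t,0,(169.6,176.8)),(t,1,(208.8,179.8)),(s,0,(202,172-.7)),(s,3,(225.6,152-.7)),(s,1,(235.2,186.6-.7)),(t,'ptr',(179.7,219.4)),(s,'ptr',(183.7,195.6))]
def pt(p,k):
    if k=='ptr': r,z,a=.16,.062,p[3]
    elif k=='post': r,z,a=.113,.124,p[2]
    else: r,z,a=.072,.048,p[2]+k*np.pi/2
    return [p[0]+r*np.cos(a),p[1]+r*np.sin(a),z]
for n,sel in(('top',[t]),('scene',[s]),('both',[t,s])):
    o=[q for q in obs if any(q[0] is x for x in sel)]
    r=least_squares(lambda p:np.concatenate([proj(c,pt(p,k))[0]-uv for c,k,uv in o]),[.62,-.06,2.25,2.95])
    print(n,r.x[:2].round(4),np.rad2deg(r.x[2:]).round(1),'turn',np.rad2deg(r.x[3]-r.x[2]).round(1),np.abs(r.fun).max().round(1))
g=np.array([(.5500,.0218),(.5309,-.0006),(.5186,-.0267),(.5145,-.0441)])
r=least_squares(lambda a:np.hypot(*(g-a).T)-.113,[.62,-.065]);a=r.x;v=g-a
print('arc axis',a,r.fun,np.rad2deg(np.arctan2(v[:,1],v[:,0])))
E
```

```text
top [ 0.6258 -0.0644] [129.2 169.7] turn 40.5 0.9
scene [ 0.6208 -0.0654] [129.8 167.5] turn 37.7 1.1
both [ 0.6237 -0.0643] [129.4 168.8] turn 39.3 2.0
arc axis [ 0.62607234 -0.06167727] [-5.99497059e-05  8.49535148e-05  2.08514971e-05 -5.15731153e-05] [132.34272655 147.30950271 161.97233112 171.04712411]
```

```bash
python3 -c "
from rig import bot
print(bot.hand_in())"
```

```text
the job is handed in; nothing more can be done
None
```

The 30 mm bushing is standing released in the marked pocket, and I handed the job in with the gripper holding the carousel by its post, in line with the pointer to within about 3 mm by my estimate; the hand-in returned no verdict.

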